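# Unlock the candle centrepiece and hold it up level

## Task

The candle centrepiece is locked into its packing stand: slide the wooden grip of the transport bolt away from the centrepiece, all the way to its end stop. Then take the centrepiece by its handle bar, lift it straight up at least 10 cm and hold it there, level and still, so that its underside can be checked; finish while still holding it in the air. Never tip the centrepiece, and do not knock over or shove the other things on the table.

Things in the scene. Friction and masses are not known exactly. Their poses are not given: they have to be found in the camera images.
- stand: Fixed plywood packing stand, 150 mm (x) by 345 mm (y), 10 mm thick. Origin on the table under the middle of the berth that holds the centrepiece; y axis points from there to the bolt. Base from y -110 to +235 mm; rims 20 mm above the table frame the berth on both long sides and the -y end, 4 to 5 mm play. Bolt track on the +y part 22 mm high, its stop block 36 mm high at y = 223 mm.
- bolt_grip (a point): Middle of the bolt's dark wooden grip: upright block 24 x 24 mm, from 24 to 70 mm above the table, this point at 54 mm. It slides along the stand's +y axis, at the stand's x = 0, from y = 145 mm (locked) to 195 mm (end stop). A flat steel tongue 24 mm wide runs from it towards the centrepiece and, when locked, lies 16 mm over the end of its board.
- bolt (a joint): Travel of the bolt in m along the stand's +y axis: 0 locked, 0.050 at the end stop, fully open. It starts between 0 and 0.008, needs about 2 to 3 N to slide and stays where it is left.
- handle (a point): Middle of the centrepiece's wooden handle bar, 16 mm thick (x), 20 mm high, 110 mm long (y), on two round posts 12 mm thick at y = -45 and +45 mm. It is 125 mm above the underside of the board, 135 mm above the table at the start. Axes lie along the stand's at the start (within 0.02 rad), z up.
- centrepiece: The candle centrepiece, one rigid loose piece, 0.3 to 0.65 kg, centre of mass under the handle: wooden board 120 (x) x 180 (y) x 12 mm, four pale candles 36 mm thick, tops 64 mm above the underside (wicks 71), small cones and baubles between, handle bar above. Origin: centre of the underside, 125 mm below the middle of the bar; same axes.
- twine: Bystander: upright twine spool, 54 mm wide, 65 mm high; origin under its centre.
- cup: Bystander: empty paper cup, 72 mm wide at the rim, 85 mm high; origin under its centre.
- ribbon: Bystander: flat-lying ribbon reel, 76 mm wide, 22 mm high; origin under its centre.
- jar: Bystander: closed glass jar, 56 mm wide, 75 mm high; origin under its centre.
- candle: Bystander: single loose pillar candle, 50 mm wide, 70 mm high; origin under its centre.
- deer: Bystander: small wooden deer on a round foot 56 mm wide, about 117 mm high; origin under its foot.
Mind the look-alikes: they are no part of the job. What is shaped like the centrepiece but purple or red is not meant.

How it is judged:
By the outcome, as a careful person would: the job done as asked, in the order asked, and still so for the second after the job is handed in, while the arm keeps its last pose, push and grip.
It also fails if it takes over 48 s, if anything falls off the work surface, if the arm or the gripper's body presses on something with over 40 N, if the wrist force passes 120 N, or if a joint passes its speed limit or range.

## Robot

A 6-joint arm with a two-finger parallel gripper is mounted at the origin on the work surface. World frame = base frame: x ahead of the robot, y to its left, z up, the work surface at z = 0. Lengths are in m, angles in degrees, forces in N, time in s.
With the tool pointing down it reaches from about 0.325 to 0.775 m from the base axis. Payload 5.5 kg.
Tool frame: the origin (TCP) lies at the centre of the arm's flange, where the gripper is bolted on; the fingertips stand 182 mm ahead of it and the grasp point (between the pads) lies 163 mm ahead of it; z points along the fingers, y is the direction in which the jaws open and shut (so a half turn about z gives the same grasp; the last joint's range is limited). The gripper opens to 88 mm and grips with 3 to 60 N. Pads are 20 mm wide; open, the fingers measure 115 mm over their backs; the gripper's body (75 mm by 178 mm) begins 61 mm behind the grasp point.
Start: joints at [61.897, 5.22, 70.514, -0, 104.267, -3.249], TCP at [0.252, 0.544, 0.405] pointing down, gripper open.
Joint ranges: [-164.24, 164.24], [-49.07, 125.15], [9.68, 141.18], [-86.29, 266.29], [3.28, 154.24], [-151.56, 151.56]. Speed limits (degrees/s): [147.25, 147.25, 172.46, 180, 180, 180].

## Interface

Orientations are given as [roll, pitch, yaw] about the fixed x, y, z axes, in that order (R = Rz(yaw) Ry(pitch) Rx(roll)).
In Python, from station import r gives the robot as it stands. The module is installed in compiled form; this text tells all that it offers. Calls block until the motion is done:
- r.reach(position, orientation): joint-space move of the TCP to a pose.
- r.servo_line(position, rotation=None, speed=0.15): straight line of the TCP; rotation=None keeps the orientation; speed is the mean speed in m/s.
- r.move_joints(angles): joint-space move.
- r.let_go() and r.grab(squeeze=None): open the fingers fully, or close them until they stop; squeeze is the grip in N (None keeps the last).
- r.wait(seconds).
- r.inverse_kinematics(position, orientation): joint angles nearest the present ones, or None.
- r.sense(): the state.
- r.snapshot(name): name is "scene" or "top"; returns a dict with "frame" (400x640x3 uint8, red, green, blue), "fx", "fy", "cx", "cy" (pixels), "R" (3x3) and "t" (3): a world point X has camera coordinates R X + t. Camera axes: x right, y down, z forward; pixel columns grow to the right and rows downward; lengths in m; the calibration is good to about 2 mm. A picture is of the moment at which its call begins. There is no depth.
A pose or a line that the arm cannot do raises r.IKError and nothing moves.
- r.hand_in(): hands the job in, once; it reports no verdict.
The state is a dict: "clock": time; "joints": joint angles; "joint_vel": joint speeds; "joint_torque": joint torques, N m; "tcp_pos": TCP position; "orientation": TCP orientation; "contact_force": force on the tool from outside, world axes, zero at the start; "torque": the same for the moment, N m; "opening": finger opening in m.
Only numpy, scipy, OpenCV 4.12 (cv2) and the standard library are available. Lean on these libraries where they do the work, as an engineer would, in place of code of your own. Each camera call takes 0.05 s, during which the arm holds its last target.

## Working session

There is one attempt and no reset: what is moved stays moved. The work goes in short steps, each a Python script; the robot and the scene stay as the last script left them, time stands still between calls to the robot, and variables do not carry over. Pictures are saved under pics/ and viewed, and the job is handed in when it is done.

```bash
mkdir -p pics
python3 - <<'E'
from station import r
import cv2, numpy as np, pickle
d={}
for n in("scene","top"):
    s=r.snapshot(n); d[n]=s
    cv2.imwrite(f"pics/{n}0.png",s["frame"][:,:,::-1])
    print(n,s["fx"],s["fy"],s["cx"],s["cy"],np.round(s["R"],3).tolist(),np.round(s["t"],3).tolist())
pickle.dump(d,open("s0.pkl","wb"))
st=r.sense();print(st["clock"],st["contact_force"],st["opening"],st["orientation"])
E
```

```text
scene 395.96595070061136 395.96595070061136 317.3275950444484 198.46706474872025 [[0.329, 0.944, -0.003], [0.759, -0.266, -0.594], [-0.561, 0.193, -0.805]] [-0.156, -0.343, 1.365]
top 487.9752699939218 487.9752699939218 315.10293692930804 201.11926438017957 [[0.016, -1.0, 0.009], [-0.986, -0.017, -0.168], [0.168, -0.006, -0.986]] [-0.026, 0.545, 1.271]
0.1 [-0.87612395 -0.37578956  0.05514758] 0.08776184093212193 [-1.79898379e+02 -3.06772535e-03  1.55145861e+02]
```

View pics/scene0.png

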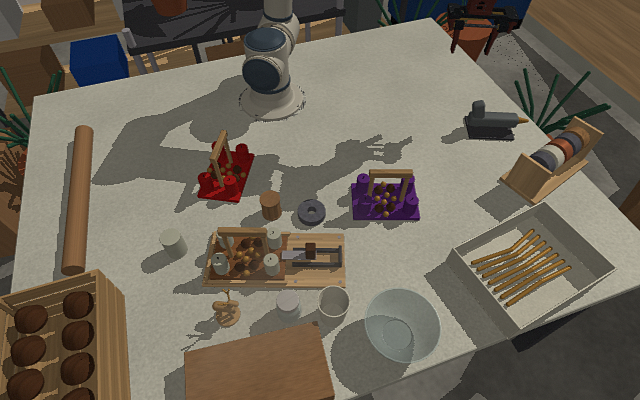

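View pics/top0.png

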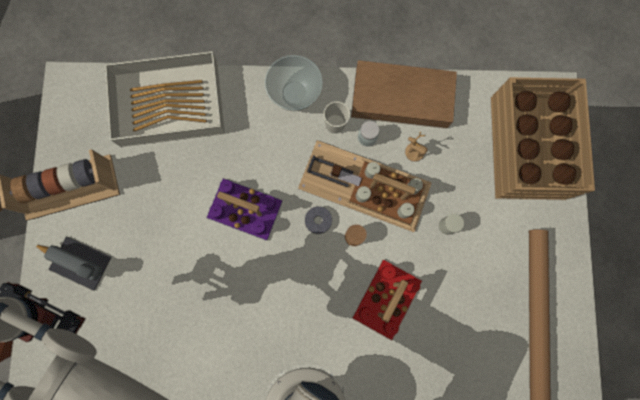

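Three pieces have the centrepiece's shape: purple at top (245,208), red at top (388,300), and one with pale candles at top (393,190) / scene (243,255). Only the last has a plain wooden board and pale candles and sits in the plywood stand with the bolt, so it is the one meant. I'll confirm with enlarged crops.

Run:
```python
import cv2, numpy as np, pickle
d=pickle.load(open("s0.pkl","rb"))
a=d["top"]["frame"][135:235,295:440,::-1]; b=d["scene"]["frame"][215:300,195:355,::-1]
cv2.imwrite("pics/ct.png",cv2.resize(a,None,fx=5.4,fy=5.4,interpolation=cv2.INTER_CUBIC))
cv2.imwrite("pics/cs.png",cv2.resize(b,None,fx=5,fy=5,interpolation=cv2.INTER_CUBIC))
```

```text
(no output)
```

View pics/ct.png

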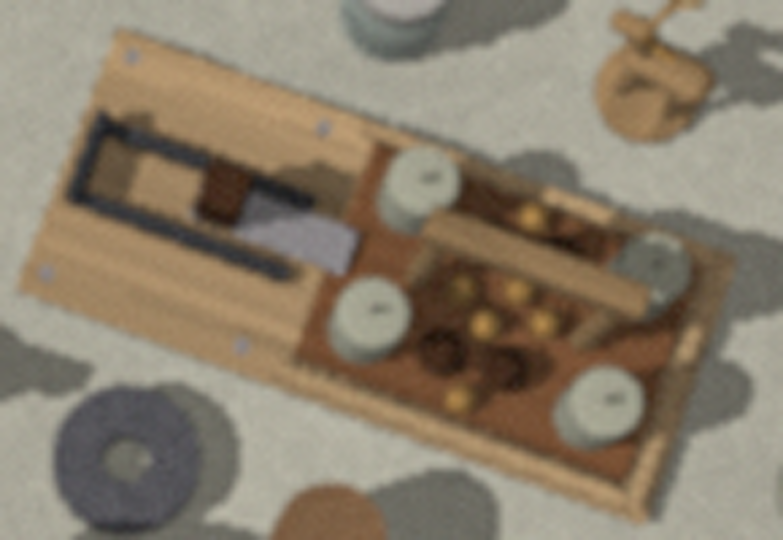

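View pics/cs.png

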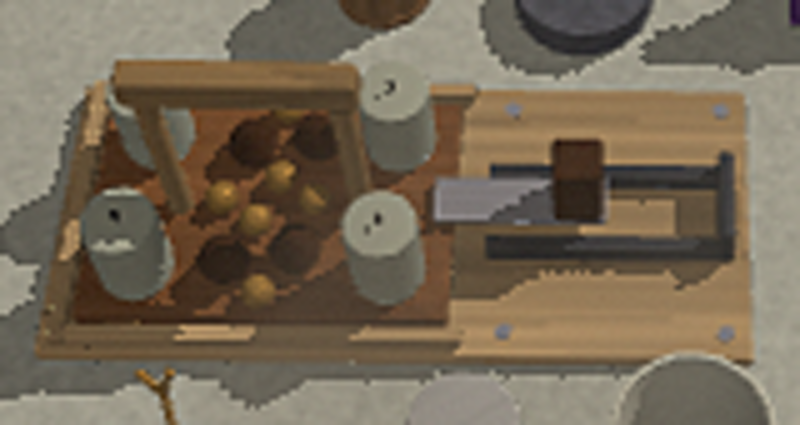

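The crops confirm it: pale candles, a brown board under the steel tongue, and the dark grip at top crop (225,190). Next I'll measure the handle ends and grip from both views with tighter crops.

Run:
```python
import cv2, numpy as np, pickle
d=pickle.load(open("s0.pkl","rb"))
def crop(n,x0,y0,x1,y1,f,name):
    a=d[n]["frame"][y0:y1,x0:x1,::-1]
    a=cv2.resize(a,None,fx=f,fy=f,interpolation=cv2.INTER_NEAREST)
    for x in range(x0,x1,5):
        cv2.putText(a,str(x),((x-x0)*f,8),0,.3,(0,0,255),1); cv2.line(a,((x-x0)*f,0),((x-x0)*f,a.shape[0]),(0,0,255) if x%10==0 else (120,120,120),1)
    for y in range(y0,y1,5):
        cv2.putText(a,str(y),(0,(y-y0)*f+8),0,.3,(0,0,255),1); cv2.line(a,(0,(y-y0)*f),(a.shape[1],(y-y0)*f),(0,0,255) if y%10==0 else (120,120,120),1)
    return a
t=crop("top",325,160,425,200,8,""); s=crop("scene",210,220,325,265,7,"")
cv2.imwrite("pics/gt.png",t); cv2.imwrite("pics/gs.png",s)
```

```text
(no output)
```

View pics/gt.png

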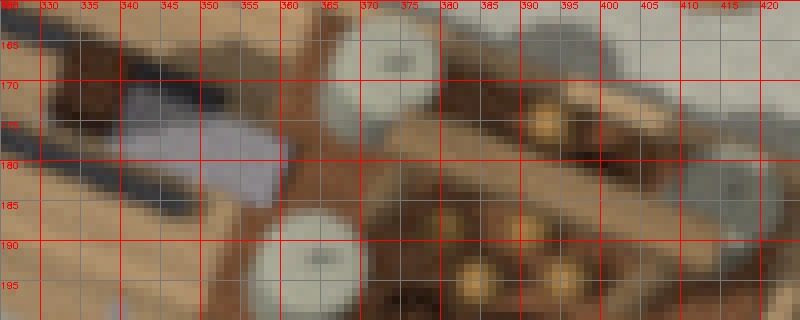

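View pics/gs.png

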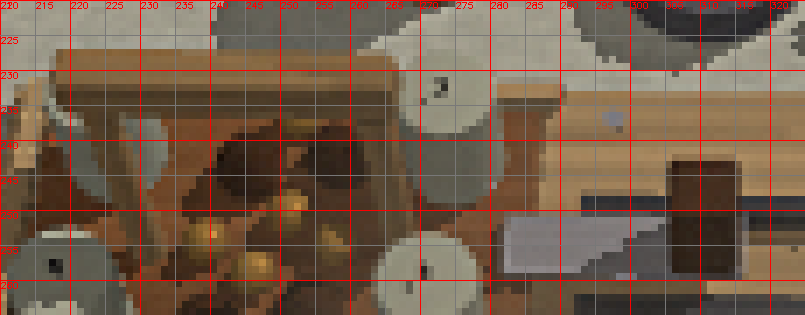

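```bash
cat > h.py <<'E'
import numpy as np, cv2, pickle
def ray(s,u,v):
    d=np.array([(u-s["cx"])/s["fx"],(v-s["cy"])/s["fy"],1.]); R=np.array(s["R"]); C=-R.T@np.array(s["t"]); d=R.T@d
    return C,d/np.linalg.norm(d)
def onz(s,u,v,z):
    C,d=ray(s,u,v); return C+d*(z-C[2])/d[2]
def tri(a,pa,b,pb):
    C,d=ray(a,*pa);D,e=ray(b,*pb)
    q=np.linalg.lstsq(np.c_[d,-e],D-C,rcond=None)[0]
    P=C+q[0]*d;Q=D+q[1]*e
    return (P+Q)/2,np.linalg.norm(P-Q)
def proj(s,X):
    c=np.array(s["R"])@X+np.array(s["t"]); return s["fx"]*c[0]/c[2]+s["cx"],s["fy"]*c[1]/c[2]+s["cy"]
E
python3 - <<'E'
from h import *
np.set_printoptions(precision=4,suppress=True)
d=pickle.load(open("s0.pkl","rb"));T=d["top"];S=d["scene"]
for s in(T,S): print(ray(s,s["cx"],s["cy"])[0])
# bar: T left upper/lower, right upper/lower ; S right far.. 
L=[("far bolt end",(376,174.5),(265.5,227)),("?",(373.5,178),(266.5,232))]
# top-view: bolt end is left, in scene bolt end right. robot at bottom of top, at top of scene: T lower = S upper(far)
P={}
for n,a,b in [("bolt-robot",(373.5,178.3),(265.5,227)),("bolt-out",(376,174.7),(266.5,232)),("end-robot",(413,193.3),(217.5,227)),("end-out",(416,189.3),(217.7,231.7))]:
    P[n]=tri(T,a,S,b); print(n,P[n])
c=lambda n:[x/f+o for x,f,o in n]
g=lambda u,v:(u/5.4+295-.4,v/5.4+135-.4)
h=lambda u,v:(u/5+195-.4,v/5+215-.4)
print("stand bolt end corners T@10mm")
for q in((120,30),(20,290)): print(onz(T,*g(*q),.010))
for q in((735,258),(645,522)): print("rim end T@20",onz(T,*g(*q),.020))
print("tri out",tri(T,g(120,30),S,h(750,358)),"rob",tri(T,g(20,290),S,h(743,93)))
print("grip tops",[onz(T,*g(*q),.07) for q in((208,157),(250,165),(200,215),(240,222))])
print("grip S far top, 70",[onz(S,*q,.07) for q in((305,242.5),(315.5,242.5))])
E
```

```text
[ 0.3235 -0.0091  1.3451]
[ 1.0782 -0.2074  0.8943]
bolt-robot (array([ 0.5899, -0.1628,  0.1419]), np.float64(0.000176954968250923))
bolt-out (array([ 0.6007, -0.1667,  0.1388]), np.float64(0.00602590225080224))
end-robot (array([ 0.5534, -0.2635,  0.1401]), np.float64(0.0020999948981292142))
end-out (array([ 0.5643, -0.2684,  0.1391]), np.float64(0.00390917640433333))
stand bolt end corners T@10mm
[ 0.7269 -0.0193  0.01  ]
[0.5868 0.0302 0.01  ]
rim end T@20 [ 0.6082 -0.3375  0.02  ]
rim end T@20 [ 0.471  -0.2887  0.02  ]
tri out (array([ 0.7275, -0.0191,  0.0082]), np.float64(0.00047039484711941114)) rob (array([0.5878, 0.0313, 0.0069]), np.float64(0.002145080606559937))
grip tops [array([ 0.6441, -0.0636,  0.07  ]), array([ 0.6404, -0.0845,  0.07  ]), array([ 0.6144, -0.0599,  0.07  ]), array([ 0.6113, -0.0798,  0.07  ])]
grip S far top, 70 [array([ 0.6169, -0.0804,  0.07  ]), array([ 0.6252, -0.0567,  0.07  ])]
```

The two views put the stand's yaw at 70° and its origin near (0.577, -0.213). The bar middle is (0.577, -0.215) with its top at z≈0.140, against 0.145 in the text. I'll triangulate the grip from the two views, then hover over it.

Run:
```python
from h import *
from station import r
np.set_printoptions(precision=4,suppress=True)
d=pickle.load(open("s0.pkl","rb"));T=d["top"];S=d["scene"]
g=lambda u,v:(u/5.4+295-.4,v/5.4+135-.4)
print(tri(T,g(200,215),S,(315.5,242.5)),tri(T,g(240,222),S,(305,242.5)))
yh=np.array([np.cos(np.radians(70)),np.sin(np.radians(70)),0])
o=np.array([.577,-.2140,0]); G=o+.149*yh
print("grip",G[:2])
for n,P,z in(("above",G,.36),("grip",G,.219),("bar",o,.298),("lift",o,.43)):
    for yaw in(70,-110): print(n,yaw,r.inverse_kinematics([P[0],P[1],z],[180,0,yaw]))
r.reach([G[0],G[1],.33],[180,0,70])
st=r.sense();print(st["clock"],st["tcp_pos"],st["orientation"],st["contact_force"])
for n in("scene","top"):
    s=r.snapshot(n);d[n]=s;cv2.imwrite(f"pics/{n}1.png",s["frame"][:,:,::-1])
pickle.dump(d,open("s1.pkl","wb"))
cv2.imwrite("pics/c1.png",cv2.resize(d["scene"]["frame"][150:320,180:400,::-1],None,fx=3.5,fy=3.5,interpolation=cv2.INTER_CUBIC))
```

```text
(array([ 0.618 , -0.0575,  0.0583]), np.float64(0.006082019516557326)) (array([ 0.6129, -0.0798,  0.0631]), np.float64(0.0008887888395246206))
grip [ 0.628 -0.074]
above 70 [ -9.8019   9.9771  69.8587  -0.     100.1642  10.1981]
above -110 None
grip 70 [-9.8019 12.5178 81.3756 -0.     86.1066 10.1981]
grip -110 None
bar 70 [-23.5161   7.8532  78.4778   0.      93.669   -3.5161]
bar -110 None
lift 70 [-23.5161   8.0399  64.9007  -0.     107.0594  -3.5161]
lift -110 None
2.675 [ 0.6281 -0.073   0.3302] [179.9826  -0.0215  70.0878] [ 0.499  -0.4024 -0.3284]
```

View pics/c1.png

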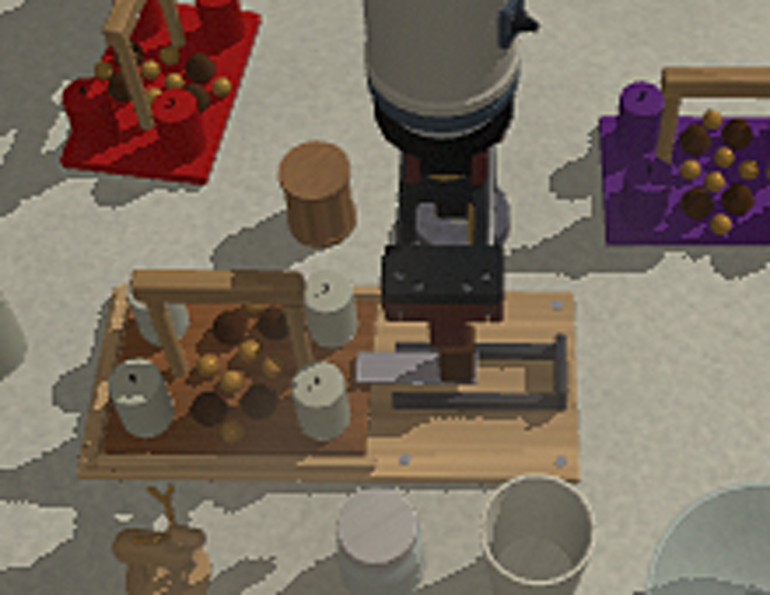

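The gripper hovers over the grip, with the near finger at crop (445,290) and the grip at (458,355). Descending and gripping lightly.

Run:
```python
from h import *
from station import r
np.set_printoptions(precision=4,suppress=True)
G=np.array([.6277,-.0735])
r.servo_line([G[0],G[1],.26],speed=.15)
r.servo_line([G[0],G[1],.219],speed=.06)
st=r.sense();print(st["clock"],st["tcp_pos"],st["contact_force"])
r.grab(8)
st=r.sense();print(st["clock"],st["tcp_pos"],st["contact_force"],st["opening"])
s=r.snapshot("scene")
cv2.imwrite("pics/c2.png",cv2.resize(s["frame"][150:320,180:400,::-1],None,fx=3.5,fy=3.5,interpolation=cv2.INTER_CUBIC))
```

```text
4.225 [ 0.6278 -0.0735  0.2193] [ 0.0265  0.2065 -0.087 ]
5.225 [ 0.6281 -0.0737  0.219 ] [ 4.0903 -1.874  -2.6687] 0.024038880042918407
```

View pics/c2.png

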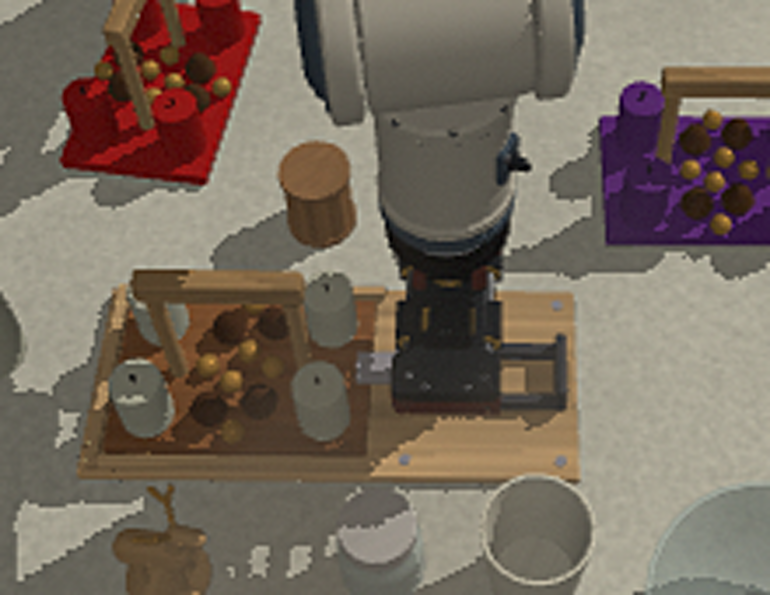

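The opening is 24.0 mm, so the grip is held. Now I'll slide it along +y in small steps while watching the force.

Run:
```python
from h import *
from station import r
np.set_printoptions(precision=4,suppress=True)
yh=np.array([np.cos(np.radians(70)),np.sin(np.radians(70))]); xh=np.array([yh[1],-yh[0]])
G=np.array([.6277,-.0735])
for k,s in enumerate([.02,.036,.042,.046,.049,.052,.055]):
    p=G+s*yh; r.servo_line([p[0],p[1],.219],speed=.05)
    st=r.sense();f=np.array(st["contact_force"]);t=np.array(st["tcp_pos"])
    fy=f[:2]@yh
    print(s,round(st["clock"],2),"travel",round((t[:2]-G)@yh,4),"fy",round(fy,1),"fx",round(f[:2]@xh,1),"fz",round(f[2],1),st["opening"])
    if fy<-6.5 and s>.04: break
s=r.snapshot("scene")
cv2.imwrite("pics/c3.png",cv2.resize(s["frame"][150:320,180:400,::-1],None,fx=3.5,fy=3.5,interpolation=cv2.INTER_CUBIC))
```

```text
0.02 5.83 travel 0.0202 fy 1.1 fx 4.7 fz -2.5 0.023660360561484607
0.036 6.29 travel 0.0363 fy 1.4 fx 4.9 fz -2.4 0.024183721444607665
0.042 6.56 travel 0.0422 fy 1.2 fx 5.1 fz -2.3 0.024146733246629023
0.046 6.81 travel 0.0455 fy -2.2 fx 4.0 fz -1.7 0.023822207235130843
0.049 7.06 travel 0.0473 fy -7.0 fx 4.1 fz -0.7 0.02367632579116712
```

View pics/c3.png

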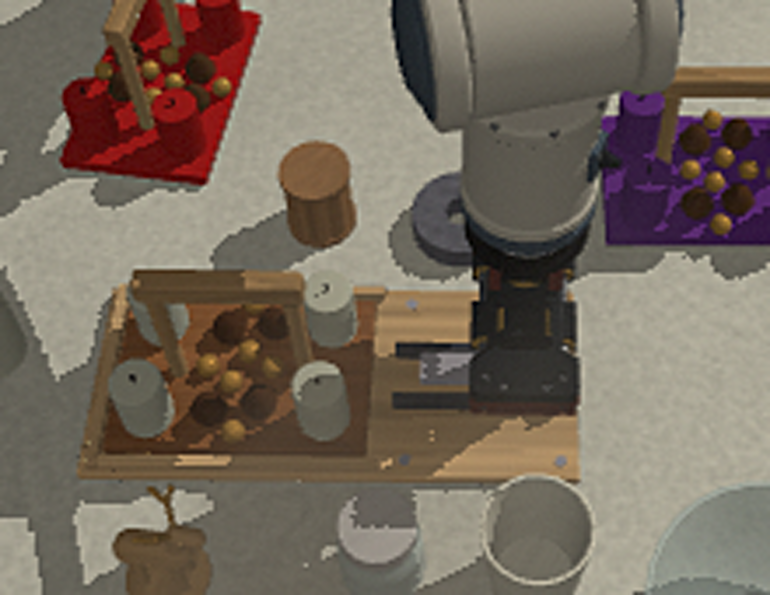

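Resistance rises at 46–47 mm and the tongue is well clear of the board, so the end stop looks reached. I'll press a little more to be sure, then let go, back off and check.

Run:
```python
from h import *
from station import r
np.set_printoptions(precision=4,suppress=True)
yh=np.array([np.cos(np.radians(70)),np.sin(np.radians(70))])
G=np.array([.6277,-.0735])
for s in(.052,.054):
    p=G+s*yh; r.servo_line([p[0],p[1],.219],speed=.05)
    st=r.sense();f=np.array(st["contact_force"]);t=np.array(st["tcp_pos"])
    print(s,st["clock"],"travel",(t[:2]-G)@yh,"fy",f[:2]@yh,f,st["opening"])
t=np.array(st["tcp_pos"])
r.servo_line([t[0],t[1],.219],speed=.05)
r.let_go()
st=r.sense();t=np.array(st["tcp_pos"]);print(st["clock"],st["opening"],st["contact_force"],(t[:2]-G)@yh)
r.servo_line([t[0],t[1],.32],speed=.2)
# move to above bar
r.servo_line([.577,-.2145,.40],speed=.25)
st=r.sense();print(st["clock"],st["tcp_pos"],st["orientation"],st["contact_force"])
d={}
for n in("scene","top"):
    s=r.snapshot(n);d[n]=s
pickle.dump(d,open("s4.pkl","wb"))
cv2.imwrite("pics/s4.png",cv2.resize(d["scene"]["frame"][170:320,180:400,::-1],None,fx=3.5,fy=3.5,interpolation=cv2.INTER_CUBIC))
cv2.imwrite("pics/t4.png",cv2.resize(d["top"]["frame"][100:250,280:480,::-1],None,fx=3.9,fy=3.9,interpolation=cv2.INTER_CUBIC))
```

```text
0.052 7.3583 travel 0.049725017836051016 fy -9.041665461905277 [  1.1264 -10.0319  -0.032 ] 0.023915016973040847
0.054 7.6083 travel 0.05145191872927782 fy -11.245401314371044 [ -0.3036 -11.8566   0.0138] 0.023784390973750055
8.9333 0.0879347507185269 [ 0.541   0.6904 -0.1342] 0.05143589189522936
10.6083 [ 0.5773 -0.2138  0.3988] [-179.8948   -0.0396   70.0433] [-0.0121  0.3374  0.2909]
```

View pics/s4.png

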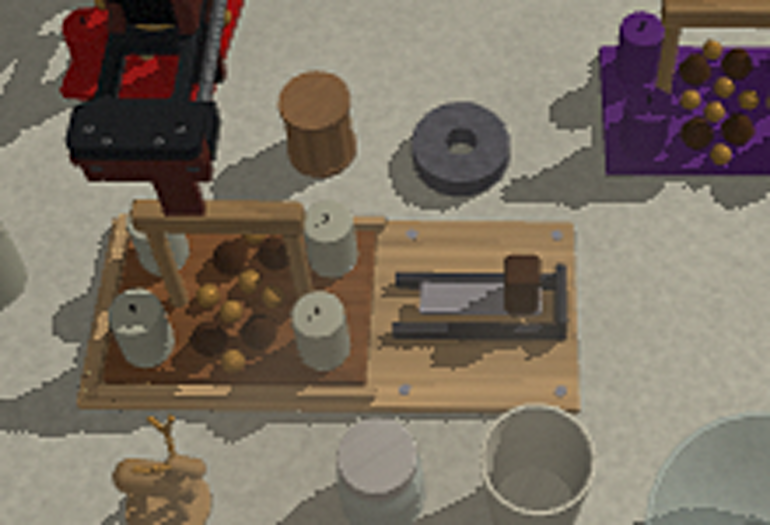

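View pics/t4.png

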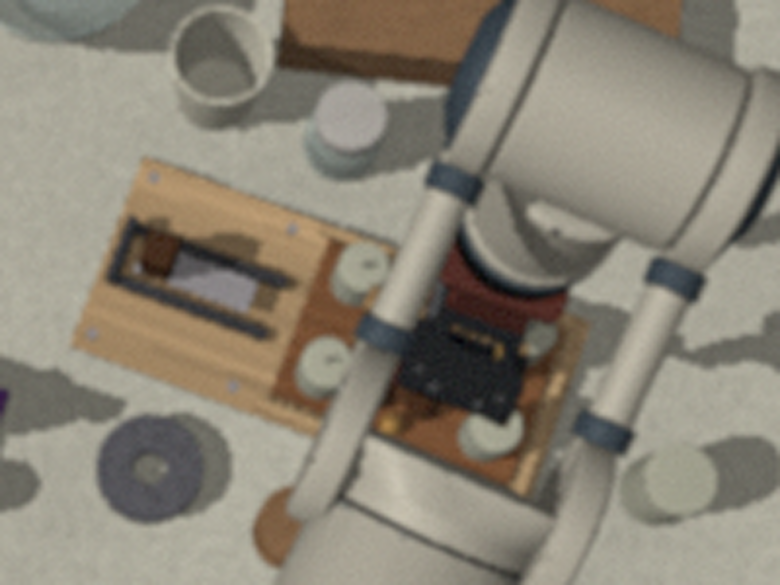

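The bolt has moved and its grip sits by the stop, at s4 crop (522,285). I'll measure the travel from the pictures before going on.

Run:
```python
from h import *
np.set_printoptions(precision=4,suppress=True)
yh=np.array([np.cos(np.radians(70)),np.sin(np.radians(70)),0])
a=pickle.load(open("s0.pkl","rb"));b=pickle.load(open("s4.pkl","rb"))
def cent(s,box):
    x0,y0,x1,y1=box; f=s["frame"][y0:y1,x0:x1].astype(int)
    m=((f.sum(2)<150)&(f[...,0]-f[...,2]>12)).astype(np.uint8)
    n,l,st,c=cv2.connectedComponentsWithStats(m,connectivity=4); k=1+np.argmax(st[1:,4]); return st[k],c[k]+[x0,y0]
o=np.array([.577,-.2140,0])
for n,bx0,bx1 in(("scene",(298,238,325,265),(315,238,342,265)),("top",(325,158,345,182),(310,155,332,176))):
    q0,c0=cent(a[n],bx0);q1,c1=cent(b[n],bx1)
    P=[onz(s[n],*c,.054) for s,c in((a,c0),(b,c1))]
    print(n,q0,c0,q1,c1,"y along",[(p-o)@yh for p in P],"travel",(P[1]-P[0])@yh)
for n in("scene",):
    A=a[n]["frame"][236:262,296:345,::-1];B=b[n]["frame"][236:262,296:345,::-1]
    cv2.imwrite("pics/cmp.png",cv2.resize(np.vstack([A,B]),None,fx=10,fy=10,interpolation=cv2.INTER_NEAREST))
```

```text
scene [  7   5  11  16 139] [310.0144 250.6906] [ 9 10 10 11 59] [327.8644 253.7627] y along [np.float64(0.15124937804793032), np.float64(0.19413381965754167)] travel 0.04288444160961136
top [ 7  7 11 12 76] [336.25   170.3947] [ 4  4 13 12 79] [320.519  164.5443] y along [np.float64(0.15046655457089222), np.float64(0.19612120377773964)] travel 0.045654649206847434
```

View pics/cmp.png

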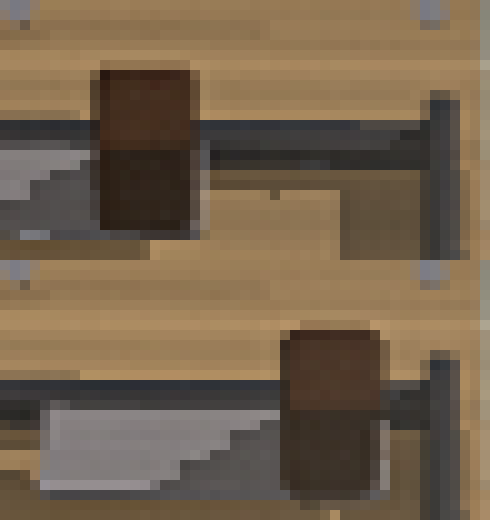

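Both views put the grip at y ≈ 194–196 mm, against an end stop at 195 mm. The push also rose to 11 N, well above the 2–3 N sliding force, so the bolt is fully open. Now I'll refine the bar's centre and grasp it.

Run:
```python
from h import *
from station import r
np.set_printoptions(precision=4,suppress=True)
d=pickle.load(open("s0.pkl","rb"));T=d["top"];S=d["scene"]
A=np.array([onz(T,u,v,.143) for u,v in((373.5,178.3),(376,174.7),(413,193.3),(416,189.3))])
B=np.array([onz(S,u,v,.143) for u,v in((265.5,227),(266.5,232),(217.5,227),(217.7,231.7))])
print(A.mean(0),B.mean(0))
b=(A.mean(0)+B.mean(0))/2; b[:2]=np.round(b[:2],4); print(b)
r.servo_line([b[0],b[1],.34],speed=.15)
r.servo_line([b[0],b[1],.297],speed=.06)
st=r.sense();print(st["clock"],st["tcp_pos"],st["contact_force"])
s=r.snapshot("scene")
cv2.imwrite("pics/s5.png",cv2.resize(s["frame"][170:320,180:400,::-1],None,fx=3.5,fy=3.5,interpolation=cv2.INTER_CUBIC))
```

```text
[ 0.5763 -0.2158  0.143 ] [ 0.5794 -0.2143  0.143 ]
[ 0.5778 -0.2151  0.143 ]
12.125 [ 0.5779 -0.2151  0.2974] [-0.3291  1.3061  1.2307]
```

View pics/s5.png

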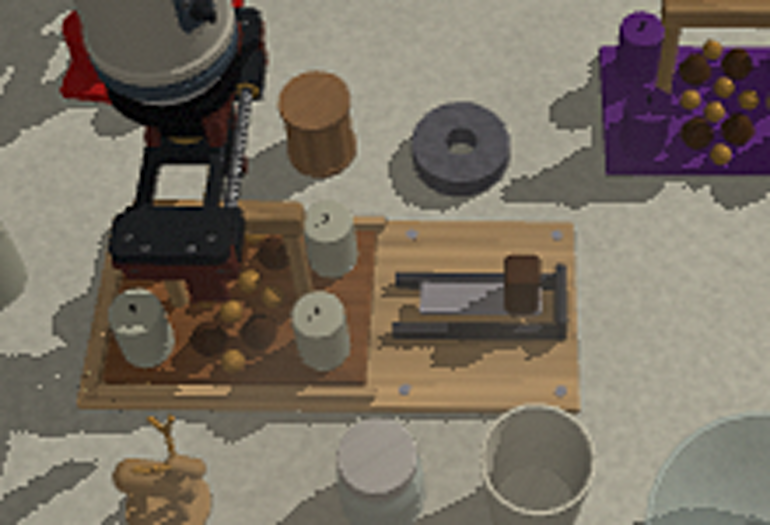

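The fingers straddle the bar, with the outer one at crop (178,240) and the bar end still visible at (290,210). Grabbing.

Run:
```python
from h import *
from station import r
np.set_printoptions(precision=4,suppress=True)
r.grab(30)
st=r.sense();p=st["tcp_pos"];print(st["clock"],p,st["contact_force"],st["torque"],st["opening"])
x,y=.5778,-.2151
r.servo_line([x,y,.307],speed=.03)
st=r.sense();print(st["clock"],st["tcp_pos"],st["contact_force"],st["torque"],st["opening"])
s=r.snapshot("scene")
cv2.imwrite("pics/s6.png",cv2.resize(s["frame"][150:320,180:400,::-1],None,fx=3.5,fy=3.5,interpolation=cv2.INTER_CUBIC))
```

```text
13.275 [ 0.5779 -0.2151  0.2969] [ 1.766  -0.3525 -0.4496] [-0.0985 -0.0408 -0.0386] 0.015797437459280424
13.7583 [ 0.5778 -0.2151  0.3071] [-0.3265 -0.0325 -2.8536] [-0.0809  0.0645 -0.051 ] 0.01591366606523708
```

View pics/s6.png

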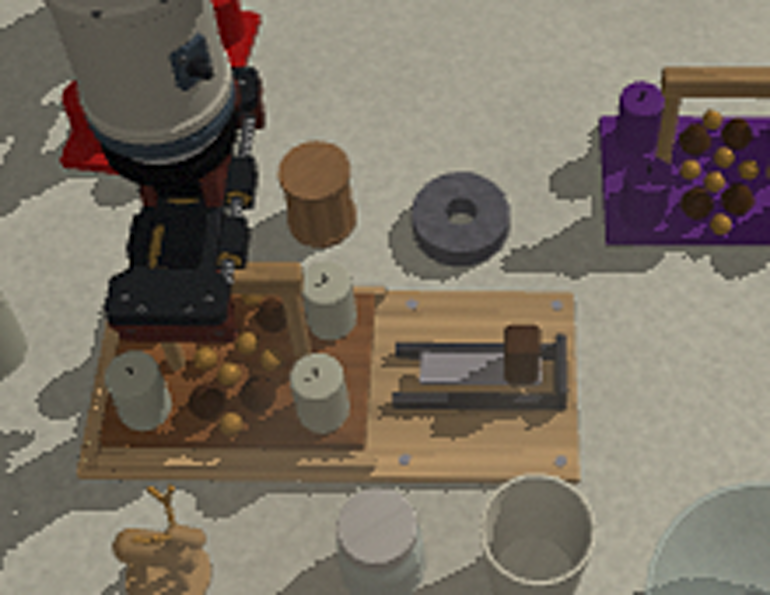

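The bar is held (15.9 mm opening), the load is about 3–4 N, and it came free without catching. Lifting 13 cm in total.

Run:
```python
from h import *
from station import r
np.set_printoptions(precision=4,suppress=True)
x,y=.5778,-.2151
for z,v in((.33,.05),(.432,.06)):
    r.servo_line([x,y,z],speed=v)
    st=r.sense();print(st["clock"],st["tcp_pos"],st["orientation"],st["contact_force"],st["opening"])
r.wait(1)
st=r.sense();print(st["clock"],st["tcp_pos"],st["orientation"],st["contact_force"],st["torque"],st["opening"],np.abs(st["joint_vel"]).max())
d={}
for n in("scene","top"):
    d[n]=r.snapshot(n)
pickle.dump(d,open("s7.pkl","wb"))
cv2.imwrite("pics/s7.png",cv2.resize(d["scene"]["frame"][120:330,150:400,::-1],None,fx=2.8,fy=2.8,interpolation=cv2.INTER_CUBIC))
cv2.imwrite("pics/t7.png",cv2.resize(d["top"]["frame"][80:260,260:500,::-1],None,fx=3.3,fy=3.3,interpolation=cv2.INTER_CUBIC))
```

```text
14.4167 [ 0.5778 -0.2151  0.3303] [179.9722   0.0033  69.9994] [-0.1822 -0.2688 -3.24  ] 0.016040436627432746
16.2667 [ 0.5778 -0.2151  0.4315] [-179.958    -0.0032   70.0007] [ 0.7069  0.2572 -3.2965] 0.01592326798776885
17.2667 [ 0.5778 -0.2151  0.432 ] [179.9981   0.001   69.9987] [ 0.5326 -0.2161 -4.4169] [0.01   0.123  0.0153] 0.01584304284959891 0.14018660046278814
```

View pics/s7.png

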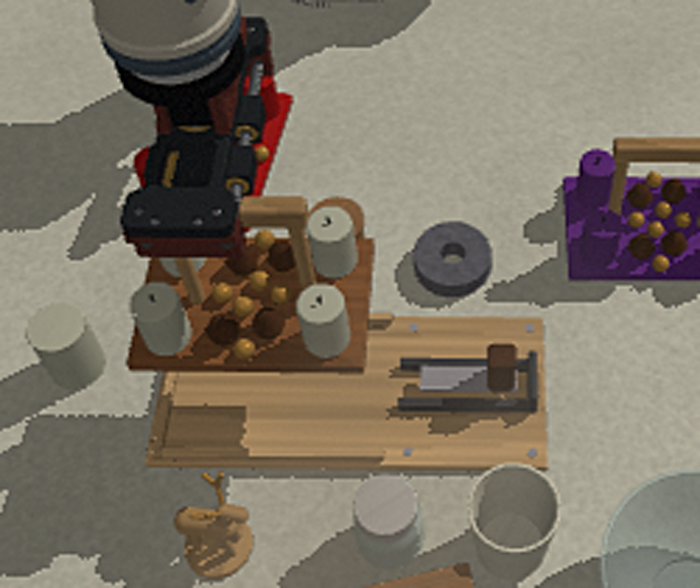

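View pics/t7.png

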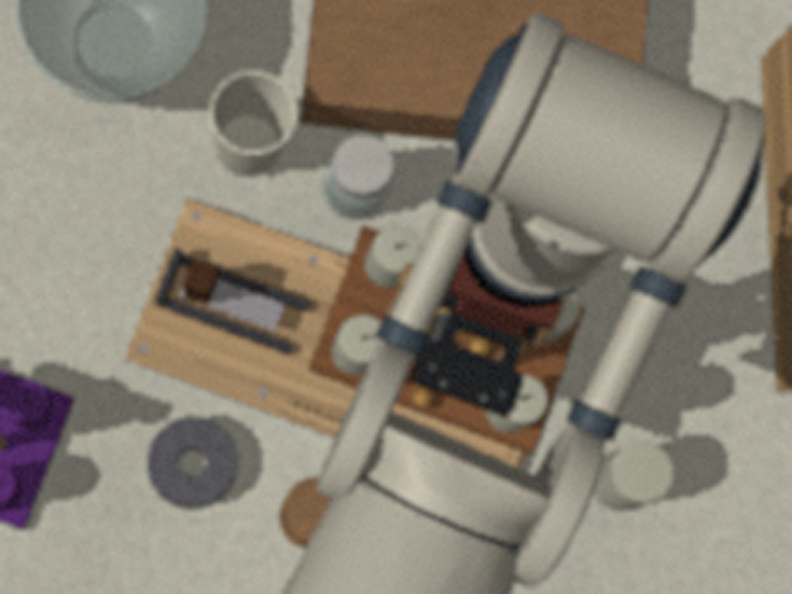

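The centrepiece hangs clear of the empty berth, front edge of the board at s7 crop (130–367,362). Every bystander stands where it did, and the bolt is still open. One height and level check on the board corners.

Run:
```python
from h import *
from station import r
np.set_printoptions(precision=4,suppress=True)
d=pickle.load(open("s7.pkl","rb"));T=d["top"];S=d["scene"]
g=lambda u,v:(u/3.3+260-.4,v/3.3+80-.4); h=lambda u,v:(u/2.8+150-.4,v/2.8+120-.4)
print("bolt-out",tri(T,g(361,228),S,h(367,361)),"bolt-robot",tri(T,g(311,369),S,h(375,238)))
yh=np.array([.342,.9397,0]);xh=np.array([.9397,-.342,0]);o=np.array([.5778,-.2151,.157])
for n,sx,sy in(("bolt-out",1,1),("bolt-rob",-1,1),("end-out",1,-1),("end-rob",-1,-1)):
    X=o+sx*.06*xh+sy*.09*yh
    u,v=proj(S,X);a,b=proj(T,X);print(n,"expected S7",(u-149.6)*2.8,(v-119.6)*2.8,"T7",(a-259.6)*3.3,(b-79.6)*3.3)
print(r.sense()["clock"],np.abs(r.sense()["joint_vel"]).max())
```

```text
bolt-out (array([ 0.6627, -0.1484,  0.1579]), np.float64(0.0027938116201537805)) bolt-robot (array([ 0.5531, -0.1106,  0.1554]), np.float64(0.0032671984867181465))
bolt-out expected S7 362.70187660473715 365.23513893505384 T7 362.5159398155933 225.10097108494833
bolt-rob expected S7 373.1889727898958 235.92979772319993 T7 308.3430873097212 369.2424298192464
end-out expected S7 124.84903708011862 362.5427713623324 T7 585.7826682515085 307.7199638674658
end-rob expected S7 153.9477678055682 233.7190645167547 T7 534.761695359169 454.3045356348315
17.3667 0.09042772312225207
```

Board corners triangulate to z = 0.158 and 0.155, against 0.157 expected for a level 13.5 cm lift. All visible corners lie within about 2 camera pixels of a level board. Handing in.

Run:
```python
from station import r
r.wait(0.5); st=r.sense(); print(st["clock"],st["opening"],st["tcp_pos"],st["contact_force"])
r.hand_in()
```

```text
17.8667 0.015654475092380115 [ 0.57779781 -0.21512759  0.43198618] [ 0.42582983  0.40585517 -4.04389546]
the job is handed in; nothing more can be done
```

I slid the bolt to its end stop, then lifted the pale-candle centrepiece about 13.5 cm by its handle bar. I handed in at 17.9 s with it still held in the air.

- **Bolt:** the push force rose to 11 N, far above the 2–3 N it takes to slide. The pictures afterwards put the grip at y ≈ 194–196 mm, against 195 mm for the end stop.
- **Lift:** the underside is about 13.5 cm above its berth. Two board corners measured z = 0.158 and 0.155 m, against 0.157 m expected for a level board. The visible corners lie within about 2 camera pixels of level.
- **Grip:** the finger opening was steady at about 15.7–15.9 mm on the 16 mm bar, and the arm was still.
- **Other things:** in the last pictures every bystander stands where it was, and the bolt was still open.
- **Disagreements:** before the lift, the two views put the bar top at z ≈ 0.140 m, while the text gives 0.145 m. The grip top came out at about 0.058–0.063 m, against 0.070 m in the text. With the views 3–6 mm apart at some corners, I took the heights in between or as given in the text for the grasps, and both held. The bolt's travel came out at 43 mm in one view and 46 mm in the other.

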